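Hold the spring clip open over the index card

TASK

Pull the drawer of the small metal cabinet out to its stop. Then squeeze the handles of the spring clip to open it wide, lift it off the upright tab and lower its gaping jaws squarely over the middle of the top edge of the card standing in the drawer, one jaw on each side, the edge well inside them and nothing of the clip touching the card. Finish while holding it there in the gripper, still squeezed wide open, ready for a label to be slipped in; leave the drive, drive box, magnifier and power strip alone.

Things in the scene. Friction and masses are not known exactly. Their poses are not given: they have to be found in the camera images.
- cabinet: grey sheet-metal desktop cabinet, fixed, 200 (x) x 200 (y) x 115 mm high, with one drawer; origin at the centre of its underside; its -x axis points out of the front, the way the drawer pulls out; z up
- drawer (a joint): how far the drawer is pulled out, in m: 0 shut, 0.12 at its stop; light friction of about 2 N
- handle (a point): centre of the drawer's steel bar handle: a round bar 11 mm thick and 100 mm long, level, parallel to the drawer front (the y axis here), its centre line 35 mm clear of the front face and 38 mm below the cabinet's top; it has a standoff to the face 43 mm either side of the middle; axes as the cabinet's; moves with the drawer
- card_top (a point): middle of the top edge of the stiff white card standing across the drawer, fixed to it; card 3 mm thick along x, 110 mm wide along y; axes as the cabinet's. Its top is 95 mm above the shelf, 58 mm behind the drawer front (front's top 100 mm above the shelf); with the drawer out it is 61 mm clear of the cabinet; its middle 100 mm is free on both faces to 40 mm down
- rest: upright steel tab on a flat foot, fixed; origin at the centre of the underside; foot 80 (x) x 70 (y) x 5 mm, tab 50 mm wide along x, 4 mm thick along y, its top 50 mm above the shelf
- clip: loose steel spring clip, about 80 g, like a big clothes peg, handles up, parked with its jaws pinching the tab, its pin resting on the tab's top; origin on the axis of the 8 mm hinge pin, 44 mm long along x; jaws and handles spread along y; z up. Handles: plates 30 mm wide along x, up to 44 mm above the origin; 55 mm across outside at the top when parked, 26 mm when squeezed fully
- clip_left (a joint): opening of the clip's +y half, rad: 0 parked on the tab, 0.30 squeezed fully (handles upright), at a hard stop, -0.05 shut on nothing; both halves move together. About 8 N on the two handle tops opens it fully and the stop then takes a firm grip of 20 to 60 N; let go, it springs shut
- clip_right (a joint): the same for the half on its -y side
- jaw_left (a point): middle of the lower inner edge of the jaw on the clip's +y side; each jaw is a plate 36 mm wide along the clip's x and 2 mm thick, reaching 36 mm below the clip's origin; 4 mm between the jaws when parked, about 25 mm between their tips when squeezed fully
- jaw_right (a point): middle of the lower inner edge of the jaw plate on the clip's -y side
- drive: bystander: loose aluminium drive with yellow rubber edges, 122 (x) x 84 (y) x 20 mm, lying flat; origin under its centre
- drive_box: bystander: loose clear plastic drive box, 152 (x) x 107 (y) x 37 mm, shut by a steel clip; origin under its centre
- magnifier: bystander: loose stainless steel magnifier stand, round foot of 110 mm diameter, 205 mm high, its lens reaching 120 mm towards its -x; origin under the foot's centre
- power_strip: bystander: white power strip, fixed, 240 (x) x 60 (y) x 36 mm; origin under its centre
- toggle_tip (a point): bystander: tip of the small steel toggle switch on the power strip, near its -x end
There are look-alikes about, which are no part of the job. What is shaped like the clip but blue or red is not meant.

How it is judged:
On the way, in this order (a step that is already met when the one before it is completed fails the run):
1. the drawer is pulled out to its stop (value of joint drawer above 0.112 m), for 0.2 s.
2. the clip is squeezed open in the fingers and lifted off the tab (value of joint each of clip_left, clip_right above 0.2 rad and contact force between the fingers and clip above 3 N and contact force between clip and rest below 0.3 N and z of clip in the frame of rest above 0.087 m), for 0.2 s.
At the end, for the whole second after the job is handed in: Drawer within 12 mm of its stop; clip at rest in the fingers, both halves over 0.2 rad open, upright to 0.3 rad, square to the card to 0.26 rad, within 20 mm of its middle; a jaw tip each side, both 8 mm or more below its top edge; clip touching neither card, drawer nor tab (under 0.3 N) (value of joint drawer above 0.108 m and value of joint each of clip_left, clip_right above 0.2 rad and ((x of jaw_left in the frame of card_top above 0.004 m and x of jaw_right in the frame of card_top below -0.004 m) or (x of jaw_left in the frame of card_top below -0.004 m and x of jaw_right in the frame of card_top above 0.004 m)) and z of each of jaw_left, jaw_right in the frame of card_top below -0.008 m and z of clip in the frame of card_top above 0.003 m and y of clip in the frame of card_top between -0.02 and 0.02 m and angle between the x axis of clip and the y axis of card_top, either way round below 0.26 rad and angle between clip's own z axis and vertical below 0.3 rad and contact force between clip and cabinet below 0.3 N and contact force between clip and rest below 0.3 N and contact force between the fingers and clip above 3 N and linear speed of clip below 0.02 m/s); the arm keeps its last pose, push and grip.
It fails at once if the drive is moved by more than 20 mm (distance of drive from where it was at the start of the episode above 0.02 m).
It fails at once if the drive box is moved by more than 20 mm (distance of drive_box from where it was at the start of the episode above 0.02 m).
It fails at once if the magnifier is moved by more than 20 mm (distance of magnifier from where it was at the start of the episode above 0.02 m).
It fails at once if the power strip's switch is flipped (distance of toggle_tip from where it was at the start of the episode above 0.006 m).
It also fails if it takes over 56 s, if anything falls off the work surface, if the arm or the gripper's body presses on something with over 40 N, if the wrist force passes 120 N, or if a joint passes its speed limit or range.

ROBOT

A 6-joint arm with a two-finger parallel gripper is mounted at the origin on the work surface. World frame = base frame: x ahead of the robot, y to its left, z up, the work surface at z = 0. Lengths are in m, angles in rad, forces in N, time in s.
With the tool pointing down it reaches from about 0.25 to 0.775 m from the base axis. Payload 4 kg.
Tool frame: the origin (TCP) lies midway between the tips of the shut fingers; the grasp point (between the pads) lies 19 mm behind it; z points along the fingers, y is the line along which they close (so a half turn about z gives the same grasp; the last joint's range is limited). The gripper opens to 94 mm and grips with 3 to 60 N. Pads are 16 mm wide; open, the fingers measure 119 mm over their backs; the gripper's body (75 mm by 177 mm) begins 78 mm behind the grasp point.
Start: joints at [-1.331, 0.087, 1.371, -0, 1.684, -0.103], TCP at [0.185, -0.518, 0.206] pointing down, gripper open.
Joint ranges: [-3.1, 3.1], [-0.76, 2.03], [0.27, 2.55], [-1.08, 4.22], [0.17, 2.65], [-2.57, 2.57]. Speed limits (rad/s): [2.79, 2.79, 3.14, 3.14, 3.14, 3.14].

INTERFACE

Orientations are given as [roll, pitch, yaw] about the fixed x, y, z axes, in that order (R = Rz(yaw) Ry(pitch) Rx(roll)).
In Python, from bench import robot gives the robot as it stands.
- The arm moves only by the tool servo_tool, never from a script. Its argument "moves" is a list of rows, each a list of 5 numbers: the shift along the tool's x, y, z in units of 25 mm (1.0 is 25 mm), then the turn about the tool's z in units of 6 degrees (1.0 is 6 degrees), then the closure, from 0 (fully open) to 1 (shut). In form: [[dx, dy, dz, yaw, gripper], ...]. A call has 1 to 10 rows; each row is the pose to reach, as a shift and turn from the pose commanded when the call began, along the tool's axes at that moment; what a row does not reach only later rows make up. A row lasts 1/12 s, in which the tool goes at most 41.7 mm and 7.16 degrees, less where a joint would pass 70% of its speed; a pose out of reach is approached as far as the arm can. A call with a gripper value outside its range is refused whole. The fingers move at their own pace and stop on an object; the grip force is fixed at half the most. Time passes only in rows, so rows that repeat a pose let the fingers close. It gives the time, the measured TCP pose, the force, the opening and the grip force at its end, in the units of the state.
- robot.get_obs(): the state, without advancing time (a new reading comes with each control period).
- robot.snapshot(name): name is "scene" or "top"; returns a dict with "image" (400x640x3 uint8, blue, green, red), "fx", "fy", "cx", "cy" (pixels), "eye" and "orientation" of the camera in the world. Camera axes: x right, y down, z forward; pixel columns grow to the right and rows downward; lengths in m; the calibration is good to about 2 mm. A picture is of the moment at which its call begins. There is no depth.
- robot.close_job(): hands the job in; it is judged then, once.
The state is a dict: "time": time; "joint_positions": joint angles; "qvel": joint speeds; "joint_torque": joint torques, N m; "tool_pos": TCP position; "ee_rot": TCP orientation; "wrist_force": force on the tool from outside, world axes, zero at the start; "wrist_torque": the same for the moment, N m; "width": finger opening in m; "finger_force": force on a finger pad.
Only numpy, scipy, OpenCV 4.12 (cv2) and the standard library are available. Lean on these libraries where they do the work, as an engineer would, in place of code of your own. Each camera call takes 0.05 s, during which the arm holds its last target. There are 200 camera calls.

## Working session

There is one attempt and no reset: what is moved stays moved. The work goes in short steps, Python scripts to look and compute and a tool call to move; the robot and the scene stay as the last step left them, time stands still between calls to the robot, and variables do not carry over. Pictures are saved under pics/ and viewed, at most 10 in all, crops included, and the job is handed in when it is done.

Besides the shell and the picture viewer there is one more tool, called after "Call:" as name(argument=value, ...) on one line, values as JSON. servo_tool: Moves the arm, as the interface text tells. Its arguments: {"type":"object","properties":{"moves":{"type":"array"}},"required":["moves"]}

```bash
mkdir -p pics; cat > h.py <<'E'
import numpy as np, cv2
from scipy.spatial.transform import Rotation as R
from bench import robot
def snap(n,f=None):
    s=robot.snapshot(n)
    if f: cv2.imwrite(f,s["image"])
    return s
def rot(s):
    o=np.array(s["orientation"],float)
    return o if o.shape==(3,3) else (R.from_euler('xyz',o).as_matrix() if o.size==3 else R.from_quat(o).as_matrix())
def ray(s,u,v,z):
    d=rot(s)@np.array([(u-s["cx"])/s["fx"],(v-s["cy"])/s["fy"],1]); e=np.array(s["eye"])
    return e+d*(z-e[2])/d[2]
def proj(s,p):
    c=rot(s).T@(np.array(p)-np.array(s["eye"])); return np.array([s["cx"]+s["fx"]*c[0]/c[2],s["cy"]+s["fy"]*c[1]/c[2]])
E
python3 - <<'E'
from h import *
for n in("scene","top"):
    s=snap(n,f"pics/{n}0.png"); print(n,{k:v for k,v in s.items() if k!="image"})
print(robot.get_obs())
E
```

```text
scene {'fx': 476.98446229808803, 'fy': 476.98446229808803, 'cx': 313.4389653056506, 'cy': 198.93886877994026, 'eye': array([1.44974344, 0.3892453 , 1.06744829]), 'orientation': array([-2.34234299, -0.01366879,  2.01627988])}
top {'fx': 474.6198900415591, 'fy': 474.6198900415591, 'cx': 315.94456002270186, 'cy': 205.21741844223683, 'eye': array([ 0.44152456, -0.0157989 ,  1.62099621]), 'orientation': array([-3.08791060e+00,  2.96440158e-03, -1.58384646e+00])}
{'time': 0.1, 'joint_positions': array([-1.33112247e+00,  8.79094311e-02,  1.37205683e+00, -2.29858987e-05,
        1.68360863e+00, -1.03092514e-01]), 'qvel': array([-3.10036557e-04, -2.47763433e-03, -4.77517141e-03, -8.72545539e-04,
       -2.49243269e-05,  2.26249604e-04]), 'joint_torque': array([ 1.29466473e-03, -3.41250944e+01, -3.03301942e+01,  7.19587575e-02,
        3.04388884e-02, -9.95665596e-05]), 'tool_pos': array([ 0.18472866, -0.51753841,  0.20442922]), 'ee_rot': array([-3.13961860e+00, -1.81267469e-04,  3.42763629e-01]), 'wrist_force': array([ 0.05307251,  0.23593723, -0.49286362]), 'wrist_torque': array([-0.0055312 , -0.04203504, -0.00696644]), 'finger_force': 0.0, 'width': 0.09390855837225683}
```

View pics/scene0.png

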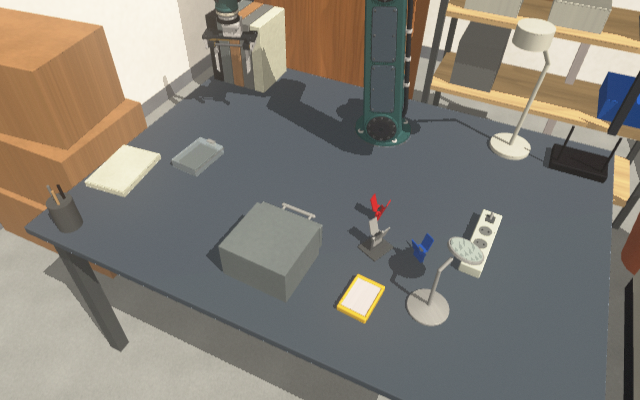

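View pics/top0.png

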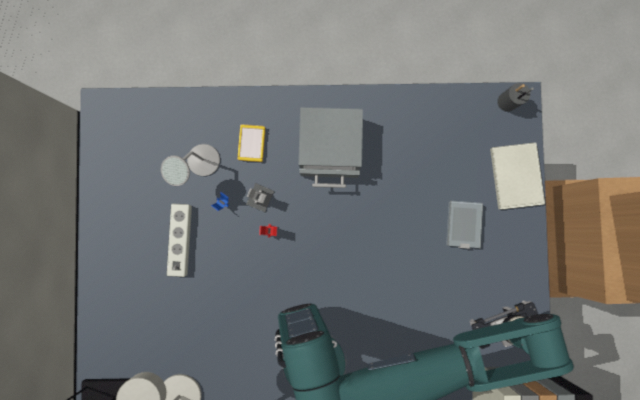

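The top view shows the cabinet with its handle at about (330,184). Clip candidates: grey on its foot at (260,196), red at (270,231) and blue at (221,202). The description asks for steel on a tab, so I choose the grey one. The drive is at (252,143), the magnifier foot at (203,160), the strip at (180,240) and the box at (465,225).

```bash
python3 - <<'E'
import cv2,numpy as np
t=cv2.imread("pics/top0.png");s=cv2.imread("pics/scene0.png")
f=lambda im,x,y,w,h,k:cv2.resize(im[y:y+h,x:x+w],None,fx=k,fy=k,interpolation=cv2.INTER_CUBIC)
a=f(t,235,172,50,37,8);b=f(s,352,188,50,75,8);c=f(t,290,100,80,90,5)
o=np.zeros((600,800,3),np.uint8);o[:296,:400]=a;o[:,400:]=b
o[300:600,:400]=cv2.resize(t[155:192,290:370][:37],(400,185))[:0].sum() if 0 else 0
d=f(t,290,155,80,37,5);o[300:485,:400]=d
cv2.imwrite("pics/crop.png",o)
E
```

```text
(no output)
```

View pics/crop.png

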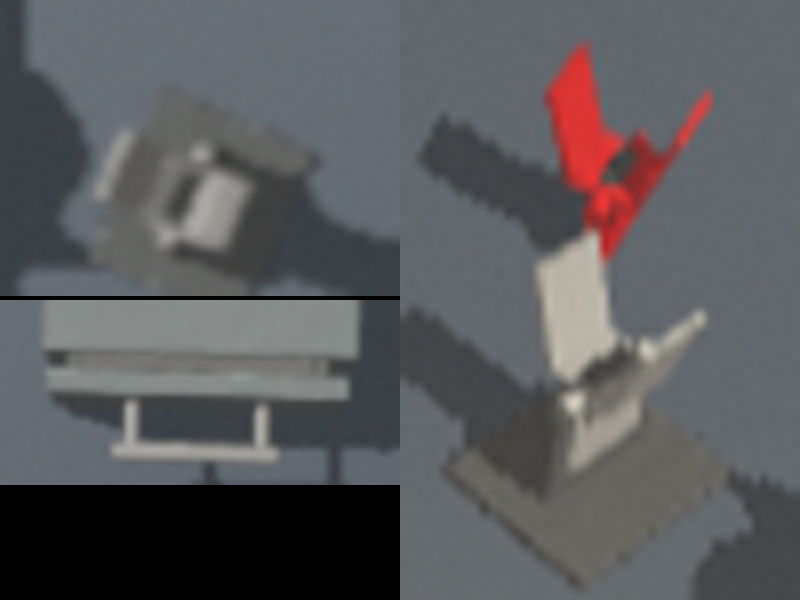

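The close crop confirms it: a grey steel clip, handles up, on a tab with a flat foot. Its pin ends are at top (260.2,191.1) and (255.6,201.6). The handle's ends are at top (312,185) and (346,186).

```bash
python3 - <<'E'
from h import *
t=snap("top");s=snap("scene")
def T(u,v,z): return ray(t,235+u/8,172+v/8,z)
def S(u,v,z): return ray(s,352+(u-400)/8,188+v/8,z)
for n,p in dict(pinA=T(202,153,.054),pinB=T(165,237,.054),hl=T(115,165,.096),hr=T(228,213,.096),
 f1=T(170,88,.005),f2=T(318,160,.005),f3=T(92,260,.005),
 sPinB=S(575,402,.054),sPinA=S(648,347,.054),sf1=S(445,465,.005),sf2=S(583,585,.005),sf3=S(730,475,.005),
 shl=S(568,248,.098), shr=S(688,330,.098),
 H1=ray(t,312.2,185.2,.077),H2=ray(t,345.6,186.,.077),
 sH1=ray(s,283,206.5,.077),sH2=ray(s,314,218.5,.077),
 cab1=ray(t,300,108.5,.115),cab2=ray(t,362.5,109.5,.115),cab3=ray(t,299,166.5,.115),cab4=ray(t,361.5,171,.115),
 drv=ray(t,252,143,.02),box=ray(t,465,225,.037),mag=ray(t,203,160,0.01),lens=ray(t,175,170,.2)).items(): print(n,p.round(4))
E
```

```text
pinA [0.575  0.1716 0.054 ]
pinB [0.5403 0.1872 0.054 ]
hl [0.567  0.2017 0.096 ]
hr [0.547  0.1563 0.096 ]
f1 [0.6072 0.191  0.005 ]
f2 [0.5755 0.128  0.005 ]
f3 [0.534  0.2247 0.005 ]
sPinB [0.5712 0.1737 0.054 ]
sPinA [0.5352 0.1881 0.054 ]
sf1 [0.5782 0.1314 0.005 ]
sf2 [0.608  0.1957 0.005 ]
sf3 [0.5369 0.2261 0.005 ]
shl [0.5433 0.156  0.098 ]
shr [0.5614 0.2065 0.098 ]
H1 [ 0.5902 -0.0009  0.077 ]
H2 [ 0.5861 -0.1099  0.077 ]
sH1 [ 0.5931 -0.1035  0.077 ]
sH2 [ 0.5966 -0.0014  0.077 ]
cab1 [0.8344 0.0348 0.115 ]
cab2 [ 0.8283 -0.1659  0.115 ]
cab3 [0.647  0.0401 0.115 ]
cab4 [ 0.6299 -0.1591  0.115 ]
drv [0.7425 0.2027 0.02  ]
box [ 0.4541 -0.5079  0.037 ]
mag [0.6881 0.372  0.01  ]
lens [0.6298 0.4107 0.2   ]
```

```bash
cat >> h.py <<'E'
def go(p,yawdeg):
    o=robot.get_obs(); M=R.from_euler('xyz',o["ee_rot"]).as_matrix()
    d=M.T@(np.array(p)-o["tool_pos"])/.025
    y=np.degrees(o["ee_rot"][2]); t=-((yawdeg-y+180)%360-180)/6
    print("t",o["time"].__round__(2),"tcp",o["tool_pos"].round(4),"yaw",round(y,2),"w",round(o["width"],4)); print("units",d.round(2),"turn",round(t,2))
E
python3 -c "
from h import *
go([.5915,-.0535,.13],88.2)"
```

```text
t 0.2 tcp [ 0.1848 -0.5177  0.2048] yaw 19.64 w 0.0939
units [ 21.56 -12.02   3.01] turn -11.43
```

Call:
servo_tool(moves=[[1.5, -0.8, 0, -1, 0.3], [3, -1.7, 0, -2, 0.68], [4.5, -2.5, 0, -3, 0.68], [6, -3.3, 0, -4, 0.68], [7.5, -4.2, 0, -5, 0.68], [9, -5, 0, -6, 0.68], [10.5, -5.9, 0, -7, 0.68], [12, -6.7, 0, -8, 0.68], [13.5, -7.5, 0, -9, 0.68], [15, -8.4, 0, -10, 0.68]])

```text
time: 1.03
tool_pos: [0.46, -0.2025, 0.2054]
ee_rot: [3.141, 0.0, 1.395]
wrist_force: [0.3, -0.8, -0.1]
width: 0.0316
finger_force: 0.0
```

```bash
python3 -c "
from h import *
go([.5915,-.0535,.13],88.2)"
```

```text
t 1.03 tcp [ 0.46   -0.2025  0.2054] yaw 79.94 w 0.0316
units [6.79 4.14 3.02] turn -1.38
```

Call:
servo_tool(moves=[[1.5, 0.8, 0.5, -0.4, 0.68], [3, 1.6, 1, -0.8, 0.68], [4.5, 2.6, 1.5, -1.2, 0.68], [6, 3.6, 2, -1.2, 0.68], [6.4, 3.8, 3, -1.2, 0.68], [6.4, 3.8, 3, -1.2, 0.68], [6.4, 3.8, 3, -1.2, 0.68], [6.4, 3.8, 3, -1.2, 0.68]])

```text
time: 1.7
tool_pos: [0.5808, -0.0646, 0.1307]
ee_rot: [-3.141, 0.001, 1.516]
wrist_force: [-0.5, -0.4, 0.8]
width: 0.0299
finger_force: 0.0
```

```bash
python3 - <<'E'
from h import *
go([.5905,-.0535,.06],88.2)
t=snap("top");s=snap("scene")
f=lambda im,x,y,w,h,k:cv2.resize(im[y:y+h,x:x+w],None,fx=k,fy=k,interpolation=cv2.INTER_CUBIC)
o=np.zeros((600,800,3),np.uint8);o[:,:400]=f(t["image"],290,130,80,120,5);o[:,400:]=f(s["image"],250,130,80,120,5)
cv2.imwrite("pics/c2.png",o)
E
```

```text
t 1.7 tcp [ 0.5808 -0.0646  0.1307] yaw 86.84 w 0.0299
units [0.47 0.36 2.83] turn -0.23
```

View pics/c2.png

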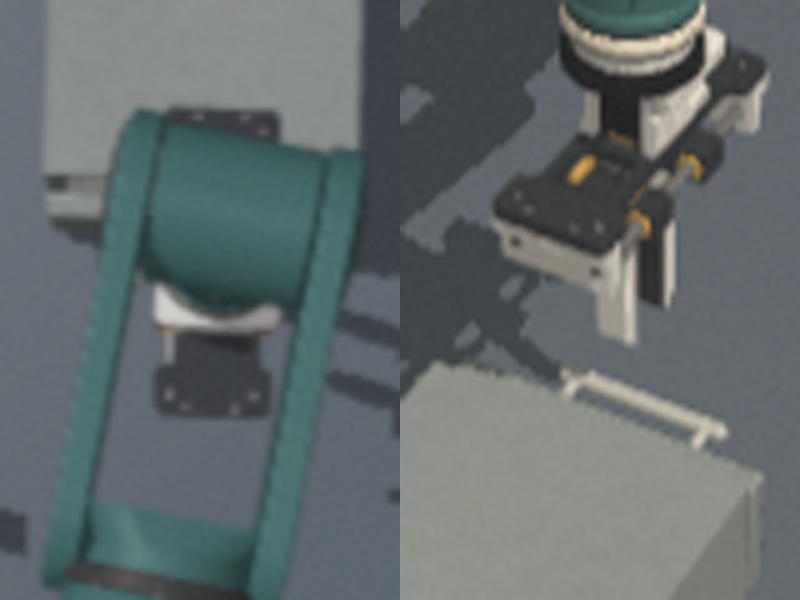

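Fingers at about (617–670,300–340) in the right half are above and just in front of the bar, which spans (565,372)–(727,432). The bar reads x≈0.590, so I align and descend.

Call:
servo_tool(moves=[[0.4, 0.36, 0, -0.2, 0.68], [0.4, 0.36, 0, -0.2, 0.68], [0.4, 0.36, 0.7, -0.2, 0.68], [0.4, 0.36, 1.4, -0.2, 0.68], [0.4, 0.36, 2.1, -0.2, 0.68], [0.4, 0.36, 2.8, -0.2, 0.68], [0.4, 0.36, 2.8, -0.2, 0.68], [0.4, 0.36, 2.8, -0.2, 0.68]])

```text
time: 2.47
tool_pos: [0.5902, -0.0547, 0.0601]
ee_rot: [-3.14, -0.0, 1.536]
wrist_force: [0.5, 0.3, -0.3]
width: 0.0304
finger_force: 0.0
```

Call:
servo_tool(moves=[[0, 0, 0, 0, 1], [0, 0, 0, 0, 1], [0, 0, 0, 0, 1], [0, 0, 0, 0, 1], [0, 0, 0, 0, 1]])

```text
time: 2.88
tool_pos: [0.5915, -0.0548, 0.0621]
ee_rot: [3.139, 0.001, 1.537]
wrist_force: [-1.3, 0.0, 3.7]
width: 0.0102
finger_force: 30.0
```

```bash
python3 - <<'E'
from h import *
o=robot.get_obs();go(o["tool_pos"]+np.array([-.12*np.cos(.031),.12*np.sin(.031),0]),88.2); print(o["wrist_force"],o["finger_force"])
E
```

```text
t 2.88 tcp [ 0.5915 -0.0548  0.0621] yaw 88.04 w 0.0102
units [-0.02 -4.8  -0.01] turn -0.03
[-1.34791561  0.03152016  3.7135274 ] 29.999334812164307
```

Gripped the bar. Now I pull.

Call:
servo_tool(moves=[[0, -0.5, 0, 0, 1], [0, -1.1, 0, 0, 1], [0, -1.8, 0, 0, 1], [0, -2.5, 0, 0, 1], [0, -3.2, 0, 0, 1], [0, -3.8, 0, 0, 1], [0, -4.3, 0, 0, 1], [0, -4.7, 0, 0, 1], [0, -4.9, 0, 0, 1], [0, -4.9, 0, 0, 1]])

```text
time: 3.72
tool_pos: [0.4814, -0.0502, 0.0623]
ee_rot: [3.108, -0.001, 1.536]
wrist_force: [33.8, 1.5, -21.1]
width: 0.0102
finger_force: 30.0
```

Call:
servo_tool(moves=[[0, 0, 0, 0, 1], [0, 0, 0, 0, 1], [0, 0, 0, 0, 1]])

```text
time: 3.97
tool_pos: [0.4813, -0.0501, 0.0622]
ee_rot: [3.111, -0.001, 1.536]
wrist_force: [31.3, 1.9, -19.1]
width: 0.0101
finger_force: 30.0
```

A 31 N pull with no further travel means it is at the stop. I ease off, open, rise and look.

Call:
servo_tool(moves=[[0, 0.25, 0, 0, 1], [0, 0.25, 0, 0, 1], [0, 0.25, 0, 0, 0.75], [0, 0.25, 0, 0, 0.68], [0, 0.25, 0, 0, 0.68], [0, 0.25, -1, 0, 0.68], [0, 0.25, -2.2, 0, 0.68], [0, 0.25, -3.5, 0, 0.68], [0, 0.25, -5, 0, 0.4], [0, 0.25, -5.5, 0, 0]])

```text
time: 4.8
tool_pos: [0.4762, -0.0512, 0.2036]
ee_rot: [3.134, 0.002, 1.536]
wrist_force: [0.5, -0.4, 0.4]
width: 0.0404
finger_force: 0.0
```

```bash
python3 - <<'E'
from h import *
go([.5555,.1802,.19],156)
E
```

```text
t 4.8 tcp [ 0.4762 -0.0512  0.2036] yaw 88.03 w 0.0404
units [9.36 2.85 0.55] turn -11.33
```

Call:
servo_tool(moves=[[1.2, 0.4, 0, -1.1, 0], [2.4, 0.8, 0, -2.2, 0], [3.6, 1.2, 0, -3.3, 0], [4.8, 1.5, 0, -4.4, 0], [6, 1.9, 0.2, -5.5, 0], [7.2, 2.3, 0.3, -6.6, 0], [8.4, 2.6, 0.4, -7.7, 0], [9.3, 2.8, 0.5, -8.8, 0], [9.3, 2.8, 0.5, -9.9, 0], [9.3, 2.8, 0.5, -11, 0]])

```text
time: 5.63
tool_pos: [0.5515, 0.1806, 0.1833]
ee_rot: [-3.139, -0.003, 2.697]
wrist_force: [-0.4, -1.1, -0.4]
width: 0.0936
finger_force: 0.0
```

Call:
servo_tool(moves=[[0, 0, 0, -0.3, 0], [0, 0, 0, -0.3, 0], [0, 0, 0, -0.3, 0], [0, 0, 0, -0.3, 0]])

```text
time: 5.97
tool_pos: [0.5521, 0.1791, 0.1848]
ee_rot: [-3.141, -0.001, 2.719]
wrist_force: [0.7, 0.5, -0.1]
width: 0.0941
finger_force: 0.0
```

```bash
python3 - <<'E'
from h import *
go([.5555,.1802,.09],156)
t=snap("top","pics/t3.png");s=snap("scene","pics/s3.png")
f=lambda im,x,y,w,h,k:cv2.resize(im[y:y+h,x:x+w],None,fx=k,fy=k,interpolation=cv2.INTER_CUBIC)
o=np.zeros((600,800,3),np.uint8);o[:,:400]=f(t["image"],290,100,80,120,5);o[:,400:]=f(s["image"],345,150,80,120,5)
cv2.imwrite("pics/c3.png",o)
for p in ([.5555,.1802,.054],): print(proj(t,p),proj(s,p))
q=robot.get_obs()["tool_pos"]; print(proj(s,q))
E
```

```text
t 5.97 tcp [0.5521 0.1791 0.1848] yaw 155.77 w 0.0941
units [-0.11  0.1   3.79] turn -0.04
[257.70094187 197.02041927] [377.96022024 235.24699226]
[383.35731794 201.3883588 ]
```

View pics/c3.png

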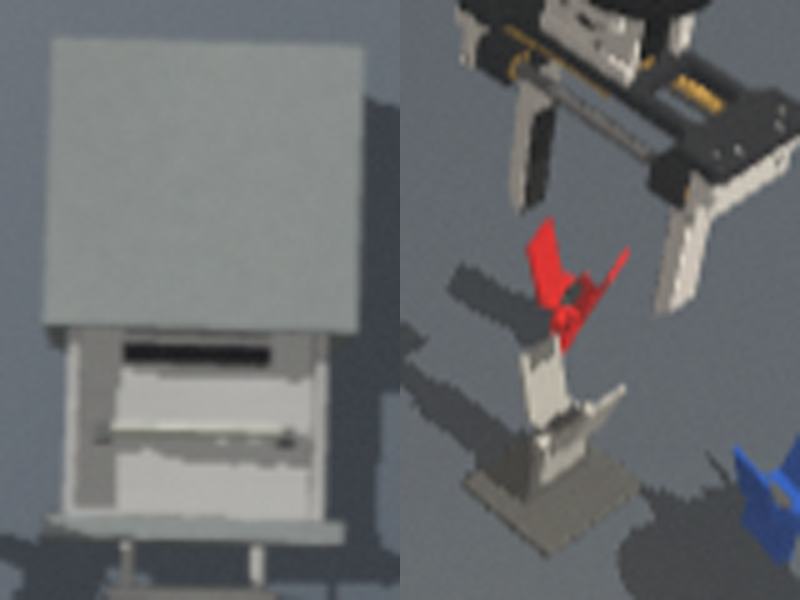

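The drawer is fully out, with the card's top edge at crop (112–283, 432–437). The fingertip midpoint and the clip pin both match their projections to within about 1 px, so I descend on the clip.

Call:
servo_tool(moves=[[-0.13, 0.05, 0.6, 0, 0], [-0.13, 0.05, 1.5, 0, 0], [-0.13, 0.05, 2.5, 0, 0], [-0.13, 0.05, 3.5, 0, 0], [-0.13, 0.05, 4.3, 0, 0], [-0.13, 0.05, 4.75, 0, 0], [-0.13, 0.05, 4.75, 0, 0], [-0.13, 0.05, 4.75, 0, 0]])

```text
time: 6.73
tool_pos: [0.5559, 0.1791, 0.0668]
ee_rot: [-3.141, -0.0, 2.72]
wrist_force: [0.9, 0.5, -0.2]
width: 0.0938
finger_force: 0.0
```

```bash
python3 - <<'E'
from h import *
go([.5558,.179,.066],156)
t=snap("top");s=snap("scene")
f=lambda im,x,y,w,h,k:cv2.resize(im[y:y+h,x:x+w],None,fx=k,fy=k,interpolation=cv2.INTER_CUBIC)
cv2.imwrite("pics/c4.png",f(s["image"],340,185,75,75,8))
im=cv2.imread("pics/t3.png"); K=snap("top")
P=lambda u,v,z: ray(K,290+u/5,100+v/5,z).round(4)
for n,a in dict(cardL=(112,432,.095),cardR=(283,437,.095),frontL=(48,518,.1),frontR=(345,524,.1),cabL=(45,325,.115),cabR=(360,330,.115)).items(): print(n,P(*a))
S3=cv2.imread("pics/s3.png"); cv2.imwrite("pics/c5.png",f(S3,240,180,90,90,6))
E
```

```text
t 6.73 tcp [0.5559 0.1791 0.0668] yaw 155.82 w 0.0938
units [ 0.   -0.01  0.03] turn -0.03
cardL [ 0.5845 -0.0017  0.095 ]
cardR [ 0.5798 -0.112   0.095 ]
frontL [0.5292 0.04   0.1   ]
frontR [ 0.5228 -0.1505  0.1   ]
cabL [0.6518 0.04   0.115 ]
cabR [ 0.6459 -0.161   0.115 ]
```

View pics/c4.png

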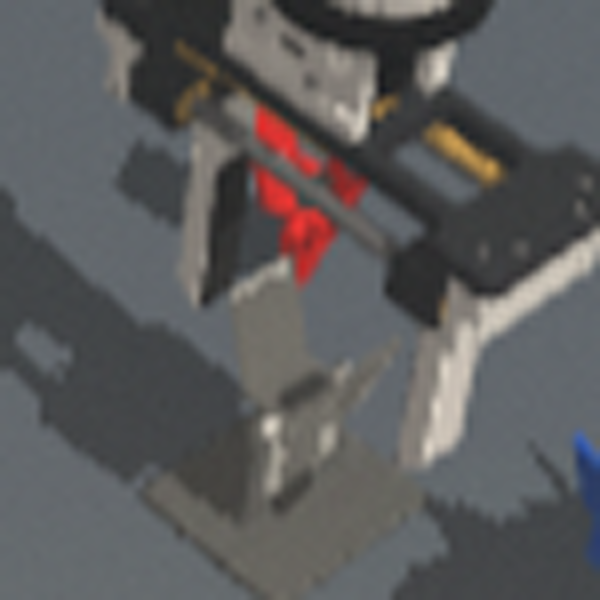

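View pics/c5.png

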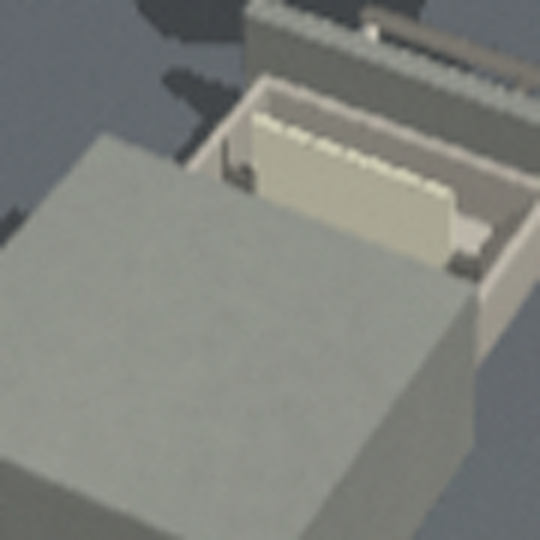

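The fingers straddle the clip handles, with the midpoint at crop (312,382) against the clip axis at about (305,378), so it is centred. The second crop gives the card's top edge as scene (282.5,199.5)–(315,211.7). Now I close.

Call:
servo_tool(moves=[[0, 0, 0, 0, 0.3], [0, 0, 0, 0, 0.5], [0, 0, 0, 0, 0.7], [0, 0, 0, 0, 0.9], [0, 0, 0, 0, 1], [0, 0, 0, 0, 1], [0, 0, 0, 0, 1], [0, 0, 0, 0, 1], [0, 0, 0, 0, 1], [0, 0, 0, 0, 1]])

```text
time: 7.72
tool_pos: [0.5576, 0.1805, 0.0705]
ee_rot: [3.137, 0.004, 2.72]
wrist_force: [-1.9, 2.1, 11.9]
width: 0.0307
finger_force: 7.6
```

```bash
python3 - <<'E'
from h import *
s=snap("scene");t=snap("top");go([.5558,.179,.166],156)
P=lambda u,v,z: ray(s,240+u/6,180+v/6,z).round(4)
for n,a in dict(cardL=(255,117,.095),cardR=(450,190,.095),frontA=(255,3,.1),cabA=(108,135,.115),cabB=(475,290,.115),handle=(375,15,.077)).items(): print(n,P(*a))
for p in ([.582,-.0565,.095],[.574,-.0565,.095]): print((proj(s,p)-[240,180])*6,(proj(t,p)-[290,100])*5)
E
```

```text
t 7.82 tcp [0.5569 0.1789 0.0706] yaw 155.86 w 0.0259
units [ 0.03 -0.01 -3.82] turn -0.02
cardL [ 0.5839 -0.1095  0.095 ]
cardR [ 0.5867 -0.0032  0.095 ]
frontA [ 0.5157 -0.1458  0.1   ]
cabA [ 0.6432 -0.1557  0.115 ]
cabB [0.6561 0.0418 0.115 ]
handle [ 0.4742 -0.099   0.077 ]
[354.10300509 148.64267137] [196.96492483 434.77547933]
[361.56742419 138.15627403] [197.14563157 447.13269492]
```

Fully squeezed (width 25.9 mm). Lift.

Call:
servo_tool(moves=[[0, 0, 0, 0, 1], [0, 0, -0.3, 0, 1], [0, 0, -0.8, 0, 1], [0, 0, -1.4, 0, 1], [0, 0, -2.2, 0, 1], [0, 0, -3, 0, 1], [0, 0, -3.8, 0, 1], [0, 0, -4.6, 0, 1], [0, 0, -5.2, 0, 1], [0, 0, -5.2, 0, 1]])

```text
time: 8.65
tool_pos: [0.5578, 0.1797, 0.2014]
ee_rot: [3.137, 0.006, 2.72]
wrist_force: [0.2, -0.0, -0.3]
width: 0.0258
finger_force: 30.0
```

Call:
servo_tool(moves=[[0, 0, 0, 0, 1], [0, 0, 0, 0, 1], [0, 0, 0, 0, 1]])

```text
time: 8.9
tool_pos: [0.5551, 0.1791, 0.1947]
ee_rot: [-3.14, -0.003, 2.72]
wrist_force: [0.7, -0.8, -0.6]
width: 0.0255
finger_force: 30.0
```

```bash
python3 - <<'E'
from h import *
go([.582,-.0555,.195],88.2)
s=snap("scene")
p=robot.get_obs()["tool_pos"]; u,v=proj(s,p).astype(int); print(u,v)
cv2.imwrite("pics/c6.png",cv2.resize(s["image"][v-40:v+40,u-40:u+40],None,fx=7,fy=7,interpolation=cv2.INTER_CUBIC))
E
```

```text
t 8.9 tcp [0.5551 0.1791 0.1947] yaw 155.84 w 0.0255
units [-4.82 -8.12 -0.01] turn 11.27
383 199
```

View pics/c6.png

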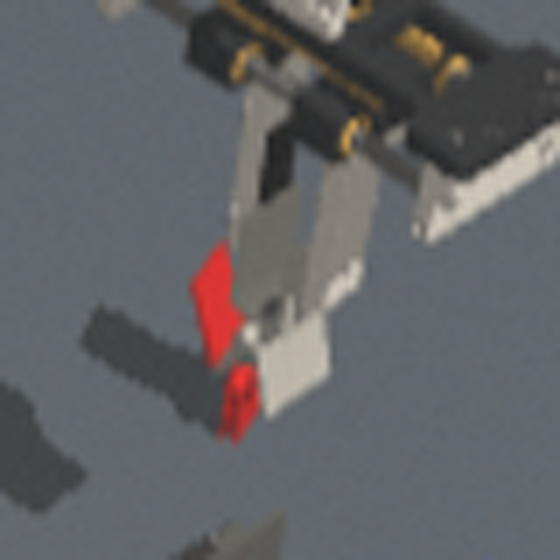

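The clip is lifted off, held wide open; its near jaw's lower corners are at crop (268,415) and (330,372). I check how far the origin sits below the TCP.

```bash
python3 - <<'E'
from h import *
o=robot.get_obs();s=snap("scene");M=R.from_euler('xyz',o["ee_rot"]).as_matrix()
for off in (.010,.013,.016,.019):
  print(off,[((proj(s,o["tool_pos"]+M@np.array([a,b,off+.035]))-[343,159])*7).round(0).tolist() for b in(-.0135,.0135) for a in(-.018,.018)])
E
```

```text
0.01 [[211.0, 369.0], [276.0, 326.0], [262.0, 408.0], [327.0, 365.0]]
0.013 [[210.0, 374.0], [275.0, 332.0], [261.0, 413.0], [326.0, 370.0]]
0.016 [[210.0, 380.0], [274.0, 337.0], [260.0, 419.0], [325.0, 376.0]]
0.019 [[209.0, 385.0], [274.0, 343.0], [259.0, 424.0], [324.0, 381.0]]
```

Call:
servo_tool(moves=[[-0.3, -0.6, 0, 0.8, 1], [-0.9, -1.6, 0, 1.9, 1], [-1.5, -2.6, 0, 3, 1], [-2.1, -3.6, 0, 4.1, 1], [-2.7, -4.6, 0, 5.2, 1], [-3.3, -5.5, 0, 6.3, 1], [-3.8, -6.4, 0, 7.4, 1], [-4.3, -7.2, 0, 8.5, 1], [-4.7, -7.9, 0, 9.5, 1], [-4.8, -8.1, 0, 10.4, 1]])

```text
time: 9.83
tool_pos: [0.5823, -0.0578, 0.1954]
ee_rot: [-3.14, 0.001, 1.622]
wrist_force: [-0.3, 0.6, -1.1]
width: 0.026
finger_force: 30.0
```

Call:
servo_tool(moves=[[0, 0, 0, 0.5, 1], [0, 0, 0, 0.9, 1], [0, 0, 0, 0.9, 1], [0, 0, 0, 0.9, 1], [0, 0, 0, 0.9, 1]])

```text
time: 10.25
tool_pos: [0.5823, -0.0545, 0.1962]
ee_rot: [-3.141, -0.0, 1.538]
wrist_force: [-0.1, -0.2, -0.2]
width: 0.0262
finger_force: 30.0
```

```bash
python3 - <<'E'
from h import *
go([.582,-.0555,.125],88.2)
E
```

```text
t 10.25 tcp [ 0.5823 -0.0545  0.1962] yaw 88.1 w 0.0262
units [-0.04 -0.01  2.85] turn -0.02
```

Call:
servo_tool(moves=[[0, 0, 0.5, 0, 1], [0, 0, 1.1, 0, 1], [0, 0, 1.6, 0, 1], [0, 0, 1.75, 0, 1], [0, 0, 1.75, 0, 1], [0, 0, 1.75, 0, 1]])

```text
time: 10.75
tool_pos: [0.5824, -0.0545, 0.1526]
ee_rot: [-3.141, -0.0, 1.537]
wrist_force: [0.4, -0.3, -0.5]
width: 0.0258
finger_force: 30.0
```

```bash
python3 - <<'E'
from h import *
go([.582,-.0555,.125],88.2)
s=snap("scene"); o=robot.get_obs()
cv2.imwrite("pics/c7.png",cv2.resize(s["image"][165:240,265:340],None,fx=8,fy=8,interpolation=cv2.INTER_CUBIC))
M=R.from_euler('xyz',o["ee_rot"]).as_matrix()
for off in (.014,):
  print(off,[((proj(s,o["tool_pos"]+M@np.array([a,b,off+.035]))-[265,165])*8).round(0).tolist() for b in(-.0145,.0145) for a in(-.018,.018)])
for x in(.576,.580,.584): print([((proj(s,p)-[265,165])*8).round(0).tolist() for p in ([x,-.1105,.095],[x+.003,-.0005,.095])])
E
```

```text
t 10.75 tcp [ 0.5824 -0.0545  0.1526] yaw 88.05 w 0.0258
units [-0.04 -0.01  1.1 ] turn -0.02
0.014 [[251.0, 262.0], [339.0, 295.0], [212.0, 311.0], [300.0, 345.0]]
[[148.0, 262.0], [416.0, 362.0]]
[[143.0, 268.0], [411.0, 369.0]]
[[137.0, 275.0], [406.0, 376.0]]
```

View pics/c7.png

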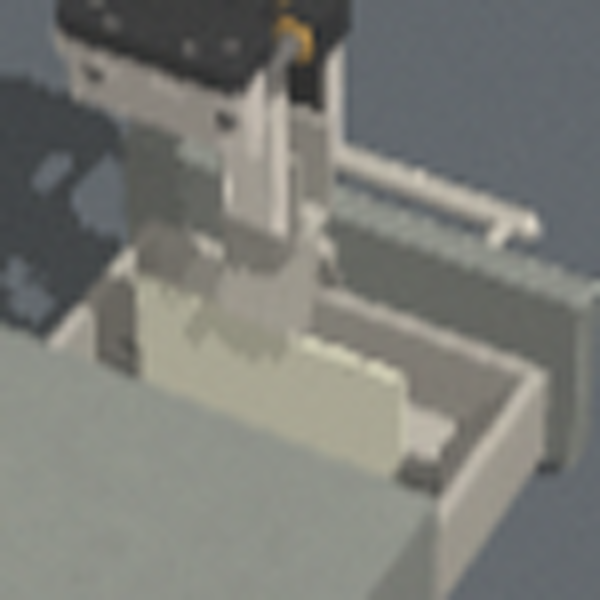

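The near jaw's lower corners are at about (215,310) and (308,345), above the card, whose corners are at (137,275) and (405,372). This matches the prediction to 1–2 mm, with the card at x≈0.583. Now I lower.

Call:
servo_tool(moves=[[0, 0.04, 0, 0, 1], [0, 0.04, 0.2, 0, 1], [0, 0.04, 0.4, 0, 1], [0, 0.04, 0.6, 0, 1], [0, 0.04, 0.8, 0, 1], [0, 0.04, 1, 0, 1], [0, 0.04, 1.1, 0, 1], [0, 0.04, 1.1, 0, 1], [0, 0.04, 1.1, 0, 1], [0, 0.04, 1.1, 0, 1]])

```text
time: 11.63
tool_pos: [0.5844, -0.0547, 0.1257]
ee_rot: [3.139, 0.0, 1.537]
wrist_force: [4.1, -0.6, -2.1]
width: 0.026
finger_force: 30.0
```

```bash
python3 - <<'E'
from h import *
go([.583,-.0555,.125],88.2)
s=snap("scene"); o=robot.get_obs(); t=snap("top"); print(o["wrist_force"].round(2))
a=cv2.resize(s["image"][175:235,270:330],None,fx=9,fy=9,interpolation=cv2.INTER_CUBIC)
cv2.imwrite("pics/c8.png",a)
M=R.from_euler('xyz',o["ee_rot"]).as_matrix()
print([((proj(s,o["tool_pos"]+M@np.array([a,b,.049]))-[270,175])*9).round(0).tolist() for b in(-.0145,.0145) for a in(-.018,.018)])
E
```

```text
t 11.63 tcp [ 0.5844 -0.0547  0.1257] yaw 88.04 w 0.026
units [-0.03 -0.06  0.03] turn -0.03
[ 4.49 -0.65 -2.47]
[[236.0, 268.0], [333.0, 305.0], [192.0, 324.0], [290.0, 362.0]]
```

View pics/c8.png

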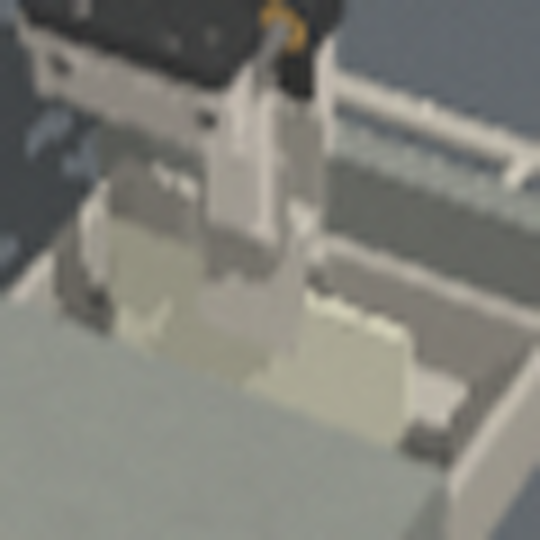

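The wrist shows 4.5 N along +x, so something may be touching. I hold and re-read.

Call:
servo_tool(moves=[[0, 0, 0, 0, 1], [0, 0, 0, 0, 1], [0, 0, 0, 0, 1], [0, 0, 0, 0, 1]])

```text
time: 12.07
tool_pos: [0.5844, -0.0547, 0.1257]
ee_rot: [3.14, 0.0, 1.537]
wrist_force: [5.4, -0.4, -2.2]
width: 0.026
finger_force: 30.0
```

Call:
servo_tool(moves=[[0, 0.1, 0, 0, 1], [0, 0.1, 0, 0, 1], [0, 0.1, 0, 0, 1], [0, 0.1, 0, 0, 1]])

```text
time: 12.4
tool_pos: [0.5851, -0.0547, 0.1251]
ee_rot: [-3.139, -0.0, 1.537]
wrist_force: [-0.0, -0.4, -1.7]
width: 0.0257
finger_force: 30.0
```

The force vanished after 2.5 mm, so the rear jaw was touching the card. I raise 3 mm for more gap and probe towards +x for the other side.

Call:
servo_tool(moves=[[0, 0, -0.12, 0, 1], [0, 0.1, -0.12, 0, 1], [0, 0.1, -0.12, 0, 1], [0, 0.1, -0.12, 0, 1]])

```text
time: 12.73
tool_pos: [0.5885, -0.0549, 0.1285]
ee_rot: [-3.141, 0.0, 1.537]
wrist_force: [-0.5, 0.4, -1.7]
width: 0.0256
finger_force: 30.0
```

Call:
servo_tool(moves=[[0, 0.1, 0, 0, 1], [0, 0.1, 0, 0, 1], [0, 0.1, 0, 0, 1], [0, 0.1, 0, 0, 1]])

```text
time: 13.07
tool_pos: [0.591, -0.0549, 0.1284]
ee_rot: [-3.141, 0.0, 1.537]
wrist_force: [0.1, -0.3, -0.9]
width: 0.0257
finger_force: 30.0
```

Call:
servo_tool(moves=[[0, 0.1, 0, 0, 1], [0, 0.1, 0, 0, 1], [0, 0.1, 0, 0, 1], [0, 0.1, 0, 0, 1]])

```text
time: 13.4
tool_pos: [0.5936, -0.055, 0.1285]
ee_rot: [-3.142, 0.0, 1.537]
wrist_force: [-0.4, 0.8, -0.9]
width: 0.0257
finger_force: 30.0
```

Call:
servo_tool(moves=[[0, 0.08, 0, 0, 1], [0, 0.08, 0, 0, 1], [0, 0.08, 0, 0, 1]])

```text
time: 13.65
tool_pos: [0.5955, -0.0551, 0.1284]
ee_rot: [-3.141, 0.0, 1.537]
wrist_force: [0.1, -0.3, 0.3]
width: 0.0259
finger_force: 30.0
```

Call:
servo_tool(moves=[[0, 0.08, 0, 0, 1], [0, 0.08, 0, 0, 1], [0, 0.08, 0, 0, 1]])

```text
time: 13.9
tool_pos: [0.5974, -0.0552, 0.1284]
ee_rot: [-3.141, 0.0, 1.537]
wrist_force: [-1.9, 0.3, -0.9]
width: 0.026
finger_force: 30.0
```

```bash
python3 - <<'E'
from h import *
o=robot.get_obs(); print(o["wrist_force"],o["wrist_torque"],o["tool_pos"])
# compare card/drawer location now vs. before clip came over (s3/t3), drawer parts away from the arm
s=snap("scene");t=snap("top")
S3=cv2.imread("pics/s3.png");T3=cv2.imread("pics/t3.png")
g=lambda a:cv2.cvtColor(a,cv2.COLOR_BGR2GRAY).astype(np.float32)
def cmp(A,B,x,y,w,h):
    sub=g(A)[y:y+h,x:x+w]; big=g(B)[y-6:y+h+6,x-6:x+w+6]
    r=cv2.matchTemplate(big,sub,cv2.TM_CCOEFF_NORMED); _,v,_,m=cv2.minMaxLoc(r); print(m[0]-6,m[1]-6,round(v,3))
cmp(S3,s["image"],308,205,22,22)   # drawer right side, card right end
cmp(T3,t["image"],298,190,12,22)   # handle left
cv2.imwrite("pics/now.png",s["image"])
E
```

```text
[-1.89732335  0.31171    -0.93521236] [-0.04367222  0.17312686  0.0036024 ] [ 0.59741395 -0.05516825  0.12836784]
0 0 0.939
4 0 0.42
```

Front jaw contact shows at x≈0.597 and rear contact at about 0.584, so the centre is x≈0.5905, with about 6.5 mm free each side as the geometry predicts. The drawer has not visibly moved. I centre the clip.

Call:
servo_tool(moves=[[0, -0.15, 0, 0, 1], [0, -0.28, 0, 0, 1], [0, -0.28, 0, 0, 1], [0, -0.28, 0, 0, 1], [0, -0.28, 0, 0, 1], [0, -0.28, 0, 0, 1], [0, -0.28, 0, 0, 1], [0, -0.28, 0, 0, 1]])

```text
time: 14.67
tool_pos: [0.5906, -0.0549, 0.1285]
ee_rot: [3.141, 0.0, 1.537]
wrist_force: [0.1, 0.0, -0.8]
width: 0.0258
finger_force: 30.0
```

```bash
python3 - <<'E'
from h import *
o=robot.get_obs(); print(o["wrist_force"].round(2),o["tool_pos"].round(4),o["width"],abs(o["qvel"]).max())
F=[]
for i in range(6):
    s=snap("scene"); F.append(robot.get_obs()["wrist_force"])
print(np.mean(F,0).round(2))
S3=cv2.imread("pics/s3.png")
g=lambda a:cv2.cvtColor(a,cv2.COLOR_BGR2GRAY).astype(np.float32)
for x,y,w,h in((308,205,22,20),(309,183,20,10)):
    a=g(S3)[y:y+h,x:x+w];b=g(s["image"])[y:y+h,x:x+w]
    print(cv2.phaseCorrelate(a,b,cv2.createHanningWindow((w,h),cv2.CV_32F)))
E
```

```text
[ 0.05  0.02 -0.77] [ 0.5906 -0.0549  0.1285] 0.025791054624928478 0.0015393837384723862
[ 0.2   0.16 -0.51]
((0.063358234381786, 0.427137119510256), 0.9678100153803826)
((0.2515990848989791, 0.08941952325605751), 1.022591803073883)
```

No contact force remains, the arm is at rest, and the drawer has shifted less than about 1.5 mm. Handing in.

```bash
python3 -c "
from bench import robot
print(robot.close_job())"
```

```text
the job is handed in; nothing more can be done
None
```

I pulled the drawer out to its stop and handed the job in with the clip held squeezed wide open over the middle of the card's top edge. Wrist-force readings at the end showed no contact with the card; the hand-in returned no verdict.

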